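# Lift the lacquered fittings out of the drying cabinet and hold them up for inspection

## Task

I want to look over the freshly lacquered brass fittings, which must not be touched: slide the clear cover above their rack fully open and leave the cabinet's other cover as it is. Then lift the rack out by its wooden grip bar, straight up and level all the way with every fitting still on it, and stop with its underside about a hand's breadth (80 to 100 mm) above the cabinet, over the bay it came from. Finish still holding it there, level and quite still, and disturb nothing else on the bench or in the cabinet.

Things in the scene. Friction and masses are not known exactly. Their poses are not given: they have to be found in the camera images.
- cabinet: drying cabinet: open-topped plywood box fixed on the bench, 300 (x) by 520 (y) by 120 mm high, boards and floor 12 mm thick; aluminium tracks on the front and rear boards rise to 138 mm. Two clear covers slide along its y, one over each half (bay); the rack stands in one bay, a wooden foot in the other. Origin: centre of underside; at yaw 0 x points away from the robot, y to its left
- cover_left (a joint): clear cover over the cabinet's +y bay, in the LOWER track: acrylic 286 (x) by 255 (y) by 4 mm, top face 126 mm above the bench. In m: 0 shut, 0.18 fully open (stop); opening moves it towards the cabinet's -y, under the other cover, and bares the bay from y = 248 mm (end wall) to y = 68 mm. May start up to 25 mm open. Drags with 1.5 N, stays where left
- cover_right (a joint): clear cover over the cabinet's -y bay, in the UPPER track: same size, top face 134 mm above the bench. In m: 0 shut, 0.18 fully open (stop); opening moves it towards the cabinet's +y, over the other cover, and bares the bay from y = -248 mm (end wall) to y = -68 mm. May start up to 25 mm open. Drags with 1.5 N, stays where left
- cover_left_pull (a point): middle of the top edge of the left cover's finger pull: an upright aluminium fin 60 mm long (cabinet x), 10 mm thick (cabinet y), 34 mm tall, top 160 mm above the bench, easily pinched from above across its thickness; shut, it is at cabinet x = 0, y = 228 mm. Fully open, it stops 10 to 36 mm short of the upper cover's edge (that cover's top is 134 mm up)
- cover_right_pull (a point): middle of the top edge of the right cover's finger pull: the same fin, top 168 mm above the bench; shut, it is at cabinet x = 0, y = -228 mm
- rack: drying rack: shallow perforated steel tray 200 (x) by 120 mm (y), floor 4 mm thick, rim 18 mm high; a steel strap at the middle of each short end (208 mm over the straps) carries a wooden grip bar; 88 mm high, 0.5 to 0.7 kg loaded. Stands on the cabinet's floor near cabinet x = 0, y = +158 or -158 mm, its x within 0.1 rad of the cabinet's. Origin: centre of underside
- rack_grip (a point): middle of the rack's wooden grip bar, on the bar's axis: the bar runs along the rack's x from end to end, 14 mm wide (rack y), 20 mm tall, its axis 78 mm above the rack's underside; nothing but the bar and its end straps stands higher than 35 mm above the rack's underside
- knob_a: turned brass drawer knob, 30 mm across, 28 mm tall, standing on its foot on the rack's tray. Origin: centre of its underside
- knob_b: a second, identical brass knob on the other side of the grip bar. Origin: centre of its underside
- cup_pull: brass cup pull, 76 by 36 by 23 mm, lying on the rack's tray. Origin: centre of its underside
- butt_hinge: brass butt hinge opened flat, 64 by 40 by 8 mm, lying on the rack's tray. Origin: centre of its underside
- bun_foot: turned dark wooden furniture foot, 72 mm across, 72 mm tall, standing in the cabinet's other bay; to be left alone. Origin: centre of its underside
- jar: amber glass jar with a dark cap, 60 mm across, 75 mm tall, on the bench in front of the cabinet; to be left alone. Origin: centre of its underside
- tin: empty open steel tin, 74 mm across, 100 mm tall, on the bench behind the cabinet; to be left alone. Origin: centre of its underside
- block_plane: steel block plane with a wooden cap, 160 by 50 by about 45 mm, lying to the left of the cabinet; to be left alone. Origin: centre of its sole
- mallet: beech joiner's mallet lying to the right of the cabinet, about 310 mm long, head 130 by 65 by 60 mm; to be left alone. Origin: under the handle, about 110 mm from the head's middle
- g_clamp: blue G-clamp lying to the right of the cabinet, about 160 by 200 by 28 mm; to be left alone. Origin: on the bench, inside its frame
- screwdriver: screwdriver about 200 mm long lying to the left of the cabinet; to be left alone. Origin: on the bench under it

How it is judged:
By the outcome, as a careful person would: the job done as asked, in the order asked, and still so for the second after the job is handed in, while the arm keeps its last pose, push and grip.
It also fails if it takes over 48 s, if anything falls off the work surface, if the arm or the gripper's body presses on something with over 40 N, if the wrist force passes 120 N, or if a joint passes its speed limit or range.

## Robot

A 6-joint arm with a two-finger parallel gripper is mounted at the origin on the work surface. World frame = base frame: x ahead of the robot, y to its left, z up, the work surface at z = 0. Lengths are in m, angles in rad, forces in N, time in s.
With the tool pointing down it reaches from about 0.35 to 0.775 m from the base axis. Payload 7.3 kg.
Tool frame: the origin (TCP) lies at the very end of the fingers, on their centre line; the grasp point (between the pads) lies 19 mm behind it (robot.tcp_to_grasp is the z of the grasp point in the tool frame, in m); z points along the fingers, y is the line along which they close (so a half turn about z gives the same grasp; the last joint's range is limited). The gripper opens to 92 mm and grips with 3 to 60 N. Pads are 19 mm wide; open, the fingers measure 130 mm over their backs; the gripper's body (75 mm by 190 mm) begins 47 mm behind the grasp point.
Start: joints at [1.03, 0.342, 1.524, -0, 1.275, -0.146], TCP at [0.202, 0.485, 0.227] pointing down, gripper open.
Joint ranges: [-2.53, 2.53], [-0.77, 2.02], [0.04, 2.7], [-1, 4.14], [0.28, 2.66], [-3.11, 3.11]. Speed limits (rad/s): [2.57, 2.57, 3.14, 3.14, 3.14, 3.14].

## Interface

Orientations are given as [roll, pitch, yaw] about the fixed x, y, z axes, in that order (R = Rz(yaw) Ry(pitch) Rx(roll)).
In Python, from cell import monitor, read_camera, get_calibration, job, robot gives the robot as it stands. The module is installed in compiled form; this text tells all that it offers.
- The arm moves only by the tool send_rows, never from a script. Its argument "targets" is a list of rows, each an object with "translation": the shift along the tool's x, y, z in cm, a list of three; "spin": the turn about the tool's z in degrees; "jaw": the opening, from 0 (shut) to 1 (fully open). A call has exactly 5 rows; each row is the pose to reach, as a shift and turn from the pose commanded when the call began, along the tool's axes at that moment; what a row does not reach only later rows make up. A row lasts 1/10 s, in which the tool goes at most 50 mm and 8.59 degrees, less where a joint would pass 70% of its speed; a pose out of reach is approached as far as the arm can. A call with a gripper value outside its range is refused whole. The fingers move at their own pace and stop on an object; "force" is the grip in N (left out, the last holds). Time passes only in rows, so rows that repeat a pose let the fingers close, or fill a call up. It gives the time, the measured TCP pose, the force, the opening and the grip force at its end, in the units of the state.
- monitor.observe(): the state, without advancing time (a new reading comes with each control period).
- read_camera(name): name is "scene" or "top"; returns (picture, depth): 400x640x3 uint8, red, green, blue; 400x640 float32, m along the optical axis (not along the pixel's ray), 0 where there is no reading.
- get_calibration(name): a dict with "intrinsics" (3x3 intrinsics, pixels), "origin" and "orientation" of the camera in the world. Camera axes: x right, y up, looking along -z (the intrinsics and any distortion apply to the point x, -y, -z); pixel columns grow to the right and rows downward; lengths in m; the calibration is good to about 2 mm. A picture is of the moment at which its call begins. get_calibration takes no time and is no camera call.
- job.hand_in(): hands the job in; it is judged then, once.
The state is a dict: "time": time; "qpos": joint angles; "qvel": joint speeds; "joint_efforts": joint torques, N m; "tool_pos": TCP position; "tool_rot": TCP orientation; "contact_force": force on the tool from outside, world axes, zero at the start; "torque": the same for the moment, N m; "opening": finger opening in m; "grip_force": force on a finger pad.
Only numpy, scipy, OpenCV 4.12 (cv2) and the standard library are available. Lean on these libraries where they do the work, as an engineer would, in place of code of your own. Each camera call takes 0.05 s, during which the arm holds its last target. There are 200 camera calls.

## Working session

There is one attempt and no reset: what is moved stays moved. The work goes in short steps, Python scripts to look and compute and a tool call to move; the robot and the scene stay as the last step left them, time stands still between calls to the robot, and variables do not carry over. Pictures are saved under pics/ and viewed, at most 10 in all, crops included, and the job is handed in when it is done.

Besides the shell and the picture viewer there is one more tool, called after "Request:" as a command line: name --argument value ..., lists and objects as JSON in quotes. send_rows: Moves the arm, as the interface text tells. Its arguments: {"type":"object","properties":{"targets":{"type":"array"},"force":{"type":"number"}},"required":["targets"]}

```bash
mkdir -p pics; cat > h.py <<'E'
import numpy as np, cv2
from cell import monitor, read_camera, get_calibration, job, robot
def shot(n,f):
    p,d=read_camera(n); cv2.imwrite(f'pics/{f}.png',p[:,:,::-1]); np.save(f'pics/{f}.npy',d); return p,d
def ray(n,u,v):
    c=get_calibration(n);K=np.array(c['intrinsics']);R=np.array(c['orientation'])
    if R.shape!=(3,3):
        from scipy.spatial.transform import Rotation as Q
        R=Q.from_euler('xyz',R).as_matrix() if R.size==3 else Q.from_quat(R).as_matrix()
    x=(u-K[0,2])/K[0,0];y=(v-K[1,2])/K[1,1]
    return np.array(c['origin']),R@np.array([x,-y,-1])
def at_z(n,u,v,z):
    o,d=ray(n,u,v); return o+d*(z-o[2])/d[2]
def at_d(n,u,v,D):
    o,d=ray(n,u,v); return o+d*D[int(v),int(u)]
E
python3 - <<'E'
from h import *
for n in('top','scene'): shot(n,n+'0'); print(get_calibration(n))
print(monitor.observe()); print(robot.tcp_to_grasp)
E
```

```text
{'intrinsics': array([[406.03850033,   0.        , 329.93502862],
       [  0.        , 406.03850033, 201.97118513],
       [  0.        ,   0.        ,   1.        ]]), 'origin': array([0.23681336, 0.02072456, 1.56297468]), 'orientation': array([ 2.27549116e-01, -7.24353874e-04, -1.62467864e+00])}
{'intrinsics': array([[367.3670244 ,   0.        , 317.76910215],
       [  0.        , 367.3670244 , 194.28541582],
       [  0.        ,   0.        ,   1.        ]]), 'origin': array([0.86543531, 0.68795791, 0.85679365]), 'orientation': array([0.80771149, 0.00836673, 2.71780811])}
{'time': 0.1, 'qpos': array([ 1.03000479e+00,  3.42635705e-01,  1.52488920e+00,  1.76788807e-05,
        1.27540839e+00, -1.46014172e-01]), 'qvel': array([ 0.00021621, -0.00193175, -0.00105389,  0.00024431, -0.00170513,
       -0.00152637]), 'joint_efforts': array([ 7.58452443e-04, -4.32003736e+01, -2.44693959e+01,  7.18017155e-02,
        5.26141527e-02, -4.05650894e-05]), 'tool_pos': array([0.20171547, 0.48432247, 0.22613474]), 'tool_rot': array([-3.14026874e+00, -2.11783330e-04,  2.74680999e+00]), 'contact_force': array([ 0.07271897,  0.46029291, -0.4613119 ]), 'torque': array([0.02782649, 0.03098583, 0.03635055]), 'grip_force': 0.0, 'opening': 0.09196723524772765}
-0.0188
```

View pics/top0.png

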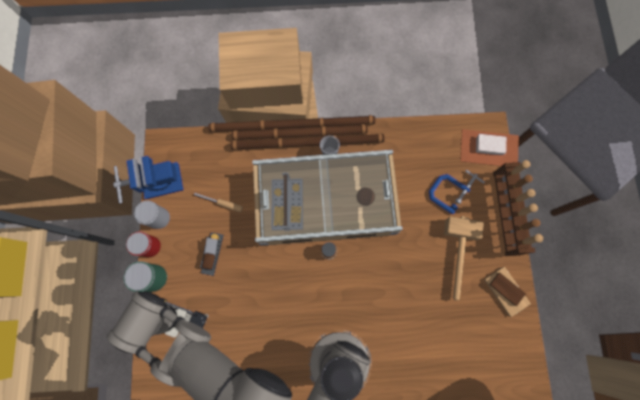

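View pics/scene0.png

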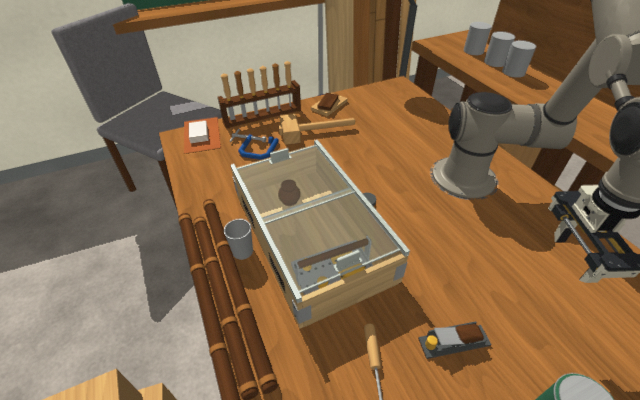

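The rack is in the left (+y) bay, around top (287,202), with the left pull around (264,200) and the right pull around (387,189). I'll enlarge both views.

```bash
python3 - <<'E'
import cv2
a=cv2.imread('pics/top0.png')[145:245,245:405]; cv2.imwrite('pics/c1.png',cv2.resize(a,None,fx=5,fy=5,interpolation=cv2.INTER_CUBIC))
a=cv2.imread('pics/scene0.png')[135:325,225:415]; cv2.imwrite('pics/c2.png',cv2.resize(a,None,fx=3.1,fy=3.1,interpolation=cv2.INTER_CUBIC))
E
```

```text
(no output)
```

View pics/c1.png

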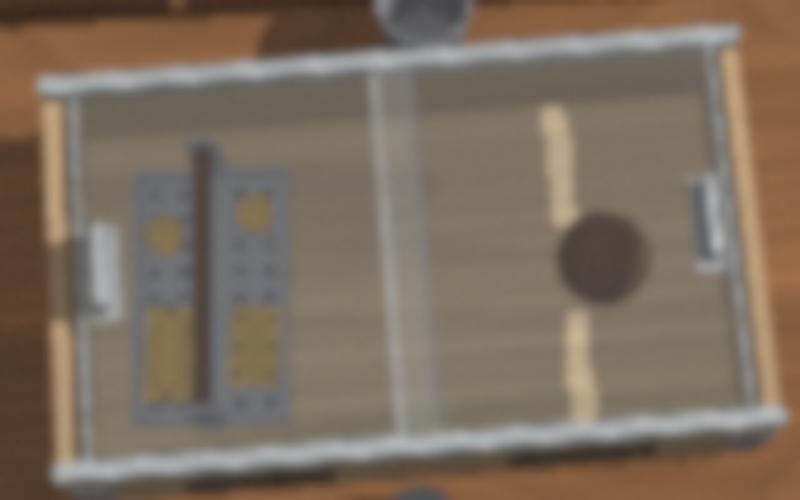

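View pics/c2.png

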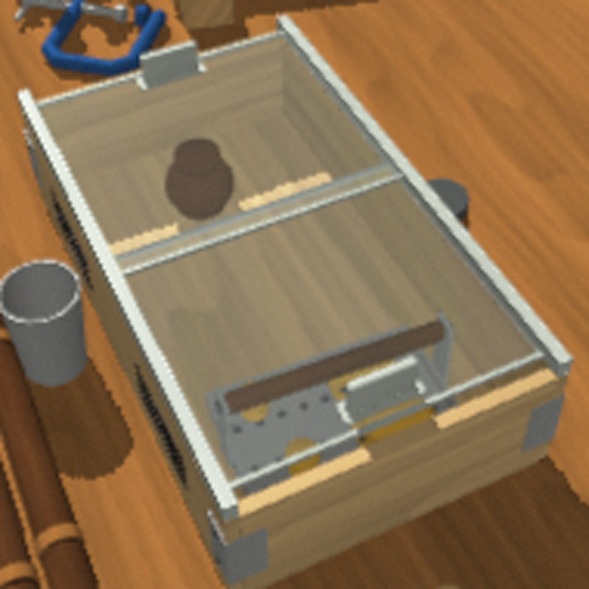

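```bash
cat >> h.py <<'E'
def cloud(n,D):
    v,u=np.mgrid[:400,:640]; o,_=ray(n,0,0)
    c=np.stack([ray(n,*p)[1] for p in((0,0),(1,0),(0,1))])
    d=c[0]+u[...,None]*(c[1]-c[0])+v[...,None]*(c[2]-c[0])
    P=o+d*D[...,None]; P[D==0]=np.nan; return P
E
python3 - <<'E'
from h import *
f=lambda x,y:((x+.5)/5-.5+245,(y+.5)/5-.5+145)
C=[at_z('top',*f(*p),.138) for p in((38,82),(740,30),(785,418),(57,478))]
for c in C: print(c.round(4))
C=np.array(C); print('ctr',C.mean(0),'sizes',[np.linalg.norm(C[i]-C[(i+1)%4]) for i in range(4)])
l=(C[0]+C[3]-C[1]-C[2]); print('yaw',np.arctan2(-l[0],l[1]))
Pt=cloud('top',np.load('pics/top0.npy'))
print('heights along top row 200'); print([(u,*Pt[200,u].round(3)) for u in range(252,300,2)])
for n in('top','scene'):
    P=cloud(n,np.load(f'pics/{n}0.npy'))
    box=(P[...,0]>.3)&(P[...,0]<.75)&(P[...,1]<.4)&(P[...,1]>-.4)
    for lo,hi in((.132,.145),(.145,.157),(.157,.172)):
        m=(box&(P[...,2]>lo)&(P[...,2]<hi)).astype(np.uint8)
        k,L,S,c=cv2.connectedComponentsWithStats(m)
        for i in range(1,k):
            if S[i,4]>6: q=P[L==i]; print(n,lo,S[i],q.mean(0).round(4),q.min(0).round(3),q.max(0).round(3))
E
```

```text
[0.7365 0.2798 0.138 ]
[ 0.7492 -0.2409  0.138 ]
[ 0.4572 -0.247   0.138 ]
[0.4421 0.2696 0.138 ]
ctr [0.59624215 0.01541129 0.138     ] sizes [np.float64(0.5208560185222755), np.float64(0.2920871374348094), np.float64(0.5167874003366946), np.float64(0.2945711264193629)]
yaw 0.02671183893543207
heights along top row 200
[(252, np.float64(0.623), np.float64(0.308), np.float64(-0.002)), (254, np.float64(0.623), np.float64(0.3), np.float64(-0.003)), (256, np.float64(0.592), np.float64(0.271), np.float64(0.12)), (258, np.float64(0.595), np.float64(0.266), np.float64(0.107)), (260, np.float64(0.589), np.float64(0.255), np.float64(0.13)), (262, np.float64(0.588), np.float64(0.247), np.float64(0.131)), (264, np.float64(0.581), np.float64(0.235), np.float64(0.162)), (266, np.float64(0.586), np.float64(0.232), np.float64(0.138)), (268, np.float64(0.589), np.float64(0.227), np.float64(0.124)), (270, np.float64(0.588), np.float64(0.219), np.float64(0.127)), (272, np.float64(0.587), np.float64(0.211), np.float64(0.128)), (274, np.float64(0.588), np.float64(0.205), np.float64(0.122)), (276, np.fl
[... 1159 characters left out ...]
.157 [262 189   4  17  36] [0.59   0.2365 0.1609] [0.562 0.232 0.157] [0.621 0.242 0.166]
scene 0.132 [ 232  140  178  161 6141] [ 0.6055 -0.0467  0.1348] [ 0.441 -0.243  0.132] [0.75  0.283 0.145]
scene 0.132 [336 257  23  11  73] [0.5956 0.2427 0.1384] [0.565 0.237 0.132] [0.622 0.245 0.145]
scene 0.145 [270 152  19   8  56] [ 0.6055 -0.1965  0.1511] [ 0.575 -0.203  0.145] [ 0.634 -0.193  0.156]
scene 0.145 [336 253  24  12  75] [0.5937 0.2424 0.1509] [0.564 0.237 0.145] [0.622 0.245 0.157]
scene 0.157 [270 148  19  10  81] [ 0.605  -0.1979  0.1638] [ 0.575 -0.205  0.157] [ 0.634 -0.193  0.17 ]
scene 0.157 [336 250  24  12  89] [0.5927 0.2391 0.1594] [0.564 0.233 0.157] [0.622 0.244 0.163]
```

```bash
cat >> h.py <<'E'
from scipy.spatial.transform import Rotation as Q
def go(x,y,z,yaw):
    s=monitor.observe(); R=Q.from_euler('xyz',s['tool_rot'])
    t=R.inv().apply(np.array([x,y,z])-s['tool_pos'])*100
    d=(yaw-s['tool_rot'][2]+np.pi/2)%np.pi-np.pi/2
    print('cm',t.round(2),'spin',(-np.degrees(d)).round(2)); return t
E
python3 -c "
from h import *
go(.592,.238,.20,np.pi+.027)"
```

```text
cm [-45.5   -7.72   2.61] spin -24.17
```

Request:
send_rows --targets '[{"translation":[-3,-0.5,0],"spin":-5,"jaw":1},{"translation":[-7.5,-1.3,0],"spin":-10,"jaw":1},{"translation":[-12,-2,0],"spin":-15,"jaw":1},{"translation":[-16.5,-2.8,0],"spin":-20,"jaw":1},{"translation":[-21,-3.5,0],"spin":-24.2,"jaw":1}]'

```text
time: 0.6
tool_pos: [0.3834, 0.3703, 0.2265]
tool_rot: [-3.141, -0.001, -3.11]
contact_force: [-0.1, -0.1, 1.2]
opening: 0.0919
grip_force: 0.0
```

```bash
python3 -c "
from h import *
go(.592,.238,.20,np.pi+.027)"
```

```text
cm [-20.44 -13.87   2.64] spin 0.24
```

Request:
send_rows --targets '[{"translation":[-4.1,-2.8,0.3],"spin":0.2,"jaw":1},{"translation":[-8.2,-5.6,0.8],"spin":0.2,"jaw":1},{"translation":[-12.3,-8.4,1.4],"spin":0.2,"jaw":1},{"translation":[-16.4,-11.2,2],"spin":0.2,"jaw":1},{"translation":[-20.4,-13.9,2.6],"spin":0.2,"jaw":1}]'

```text
time: 1.1
tool_pos: [0.5914, 0.2367, 0.2]
tool_rot: [-3.142, -0.001, -3.118]
contact_force: [-0.2, 1.1, -0.0]
opening: 0.0917
grip_force: 0.0
```

```bash
python3 -c "
from h import *
go(.592,.238,.141,np.pi+.027)"
```

```text
cm [-0.06  0.13  5.9 ] spin -0.19
```

Request:
send_rows --targets '[{"translation":[0,0.1,1.5],"spin":0,"jaw":1},{"translation":[0,0.1,3],"spin":0,"jaw":1},{"translation":[0,0.1,4.5],"spin":0,"jaw":1},{"translation":[0,0.1,5.7],"spin":0,"jaw":0.8},{"translation":[0,0.1,5.9],"spin":0,"jaw":0.5}]' --force 8

```text
time: 1.6
tool_pos: [0.589, 0.239, 0.1397]
tool_rot: [-3.141, -0.004, -3.117]
contact_force: [-0.4, 0.1, 0.3]
opening: 0.0806
grip_force: 0.0
```

Request:
send_rows --targets '[{"translation":[0,0,0],"spin":0,"jaw":0.3},{"translation":[0,0,0],"spin":0,"jaw":0.1},{"translation":[0,0,0],"spin":0,"jaw":0},{"translation":[0,0,0],"spin":0,"jaw":0},{"translation":[0,0,0],"spin":0,"jaw":0}]' --force 8

```text
time: 2.1
tool_pos: [0.5902, 0.2393, 0.1422]
tool_rot: [3.141, 0.001, -3.117]
contact_force: [-1.0, -0.8, -0.7]
opening: 0.0398
grip_force: 0.0
```

```bash
python3 -c "
from h import *
s=monitor.observe();p=s['tool_pos'];print(p,s['contact_force'],s['opening'],s['grip_force'])
go(p[0]+.172*np.sin(.027),p[1]-.172*np.cos(.027),p[2],np.pi+.027)"
```

```text
[0.59017612 0.23931319 0.14218279] [-1.00802929 -0.78972185 -0.71715881] 0.03983483339774644 0.0
cm [ -0.05 -17.2   -0.  ] spin -0.16
```

Request:
send_rows --targets '[{"translation":[0,0,0],"spin":0,"jaw":0},{"translation":[0,0,0],"spin":0,"jaw":0},{"translation":[0,0,0],"spin":0,"jaw":0},{"translation":[0,0,0],"spin":0,"jaw":0},{"translation":[0,0,0],"spin":0,"jaw":0}]' --force 10

```text
time: 2.6
tool_pos: [0.59, 0.239, 0.1417]
tool_rot: [-3.141, -0.0, -3.117]
contact_force: [0.5, -1.7, -0.0]
opening: 0.0096
grip_force: 10.0
```

Request:
send_rows --targets '[{"translation":[0,-1,0],"spin":0,"jaw":0},{"translation":[0,-2.5,0],"spin":0,"jaw":0},{"translation":[0,-4,0],"spin":0,"jaw":0},{"translation":[0,-5.5,0],"spin":0,"jaw":0},{"translation":[0,-7,0],"spin":0,"jaw":0}]'

```text
time: 3.1
tool_pos: [0.592, 0.1675, 0.1417]
tool_rot: [3.141, 0.001, -3.118]
contact_force: [2.7, 1.9, -2.0]
opening: 0.0098
grip_force: 10.0
```

Request:
send_rows --targets '[{"translation":[0,-1.8,0],"spin":0,"jaw":0},{"translation":[0,-3.6,0],"spin":0,"jaw":0},{"translation":[0,-5.4,0],"spin":0,"jaw":0},{"translation":[0,-7.2,0],"spin":0,"jaw":0},{"translation":[0,-8.6,0],"spin":0,"jaw":0}]'

```text
time: 3.6
tool_pos: [0.5944, 0.0812, 0.1418]
tool_rot: [-3.142, 0.001, -3.118]
contact_force: [5.8, 2.1, -3.5]
opening: 0.0098
grip_force: 10.0
```

Request:
send_rows --targets '[{"translation":[0,-0.3,0],"spin":0,"jaw":0},{"translation":[0,-0.6,0],"spin":0,"jaw":0},{"translation":[0,-0.9,0],"spin":0,"jaw":0},{"translation":[0,-1.2,0],"spin":0,"jaw":0},{"translation":[0,-1.4,0],"spin":0,"jaw":0}]'

```text
time: 4.1
tool_pos: [0.5948, 0.068, 0.1417]
tool_rot: [-3.142, 0.001, -3.118]
contact_force: [5.2, 2.4, -3.1]
opening: 0.0096
grip_force: 10.0
```

Request:
send_rows --targets '[{"translation":[-0.1,-0.15,0],"spin":0,"jaw":0},{"translation":[-0.1,-0.3,0],"spin":0,"jaw":0},{"translation":[-0.1,-0.45,0],"spin":0,"jaw":0},{"translation":[-0.1,-0.6,0],"spin":0,"jaw":0},{"translation":[-0.1,-0.7,0],"spin":0,"jaw":0}]'

```text
time: 4.6
tool_pos: [0.5948, 0.0657, 0.1417]
tool_rot: [3.135, -0.0, -3.117]
contact_force: [2.4, 17.4, -0.8]
opening: 0.01
grip_force: 10.0
```

Request:
send_rows --targets '[{"translation":[0,0.2,0],"spin":0,"jaw":0},{"translation":[0,0.4,0],"spin":0,"jaw":0},{"translation":[0,0.4,0],"spin":0,"jaw":0.1},{"translation":[0,0.4,0],"spin":0,"jaw":0.3},{"translation":[0,0.4,0],"spin":0,"jaw":0.5}]'

```text
time: 5.1
tool_pos: [0.595, 0.0658, 0.1417]
tool_rot: [-3.141, -0.0, -3.118]
contact_force: [-1.0, 0.4, -0.6]
opening: 0.0216
grip_force: 0.0
```

Request:
send_rows --targets '[{"translation":[0,0,-0.2],"spin":0,"jaw":0.5},{"translation":[0,0,-1.5],"spin":0,"jaw":0.5},{"translation":[0,0,-4],"spin":0,"jaw":0.5},{"translation":[0,0,-7],"spin":0,"jaw":0.5},{"translation":[0,0,-10],"spin":0,"jaw":0.5}]'

```text
time: 5.6
tool_pos: [0.5951, 0.0662, 0.2438]
tool_rot: [-3.142, 0.001, -3.118]
contact_force: [0.5, -0.6, 0.2]
opening: 0.0459
grip_force: 0.0
```

Request:
send_rows --targets '[{"translation":[3,0,-1],"spin":0,"jaw":0.5},{"translation":[7,0,-2],"spin":0,"jaw":0.5},{"translation":[11,0,-2],"spin":0,"jaw":0.5},{"translation":[15,0,-2],"spin":0,"jaw":0.5},{"translation":[18,0,-2],"spin":0,"jaw":0.5}]'

```text
time: 6.1
tool_pos: [0.4131, 0.062, 0.2628]
tool_rot: [-3.142, 0.001, -3.117]
contact_force: [0.5, 0.2, -0.2]
opening: 0.0461
grip_force: 0.0
```

```bash
python3 - <<'E'
from h import *
a,d1=shot('top','top1'); b,d2=shot('scene','scene1')
A=cv2.resize(a[145:245,245:345,::-1],(560,560),interpolation=cv2.INTER_CUBIC)
cv2.imwrite('pics/c3.png',A)
cv2.imwrite('pics/c4.png',cv2.resize(b[135:325,225:415,::-1],None,fx=3.1,fy=3.1,interpolation=cv2.INTER_CUBIC))
for n,D in(('top',d1),('scene',d2)):
    P=cloud(n,D)
    box=(P[...,0]>.47)&(P[...,0]<.72)&(P[...,1]<.255)&(P[...,1]>.09)
    for lo,hi in((.092,.11),(.08,.092),(.024,.036)):
        m=(box&(P[...,2]>lo)&(P[...,2]<hi)).astype(np.uint8)
        k,L,S,c=cv2.connectedComponentsWithStats(m)
        for i in range(1,k):
            if S[i,4]>15:
                q=P[L==i]; f=cv2.fitLine(q[:,:2].astype(np.float32),cv2.DIST_L2,0,.01,.01).ravel()
                print(n,lo,S[i],q.mean(0).round(4),q.min(0).round(3),q.max(0).round(3),'ang',np.arctan2(f[1],f[0]))
E
```

```text
top 0.092 [282 172   6  38 139] [0.635  0.1681 0.0996] [0.559 0.157 0.092] [0.701 0.176 0.107] ang -0.036768
top 0.024 [287 177  16  10  27] [0.6876 0.126  0.0297] [0.66  0.105 0.025] [0.699 0.164 0.035] ang 1.1452967
top 0.024 [301 188   1  18  18] [0.6191 0.1116 0.0303] [0.586 0.11  0.026] [0.653 0.113 0.035] ang -0.036266126
scene 0.092 [294 236  77  34 455] [0.6011 0.1734 0.0981] [0.492 0.156 0.092] [0.703 0.184 0.105] ang -0.028089292
scene 0.08 [299 242  72  27 137] [0.5923 0.1776 0.0871] [0.494 0.174 0.08 ] [0.693 0.186 0.092] ang -0.032809656
scene 0.024 [296 240  61  22 117] [0.5856 0.1134 0.0287] [0.495 0.108 0.024] [0.679 0.122 0.034] ang -0.0291202
scene 0.024 [360 248  13  19  50] [0.4976 0.1789 0.0293] [0.495 0.145 0.025] [0.5   0.212 0.036] ang 1.5469812
scene 0.024 [291 261   4  10  19] [0.6923 0.1203 0.0291] [0.686 0.109 0.024] [0.695 0.137 0.032] ang 1.3992736
scene 0.024 [342 271  14   7  36] [0.5709 0.2101 0.0329] [0.551 0.197 0.027] [0.583 0.216 0.036] ang -0.3117564
scene 0.024 [297 280   9  15  30] [0.696  0.1924 0.0289] [0.693 0.17  0.024] [0.701 0.217 0.033] ang -1.5109327
```

View pics/c3.png

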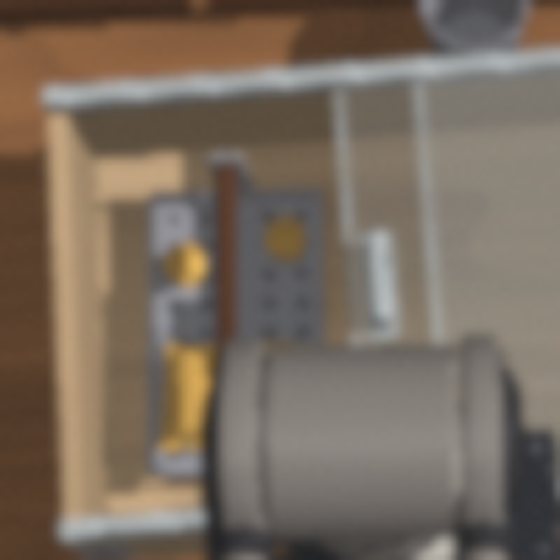

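View pics/c4.png

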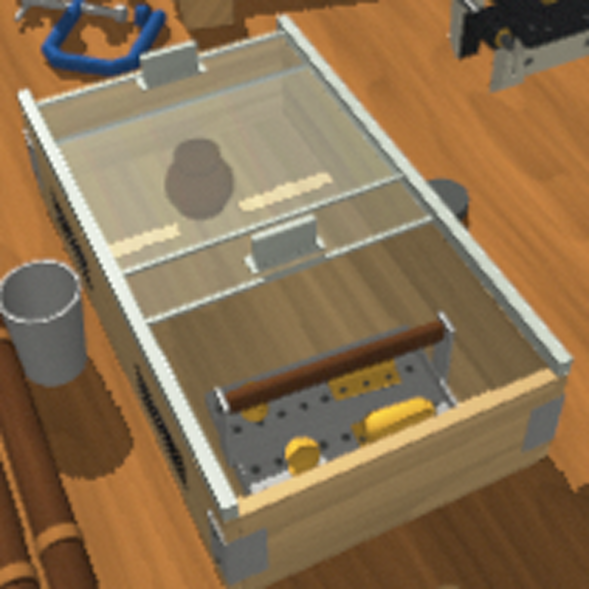

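The left cover is fully open (fin at c4 (285,240)), the right one has not moved, and the bar runs (230,400)–(440,325). The gripper body will pass close to the fin, so I'll check the bar position against the fin, whose pose I know from the pinch.

```bash
python3 - <<'E'
from h import *
P=cloud('scene',np.load('pics/scene1.npy'))
def face(name,xr,yr,zr):
    m=np.all([(P[...,i]>r[0])&(P[...,i]<r[1]) for i,r in enumerate((xr,yr,zr))],0)
    q=P[m]; f=np.polyfit(q[:,0]-.5965,q[:,1],1); print(name,len(q),f.round(4),'x',q[:,0].min().round(4),q[:,0].max().round(4))
face('fin+y',(.54,.65),(.04,.1),(.137,.153))
face('bar+y',(.51,.69),(.14,.2),(.083,.094))
m=(P[...,2]>.1)&(P[...,2]<.104)&(P[...,1]>.15)&(P[...,1]<.2)
# top face
q=P[(abs(P[...,2]-.1)<.002)&(P[...,1]>.15)&(P[...,1]<.2)&(P[...,0]>.51)&(P[...,0]<.69)]; f=np.polyfit(q[:,0]-.5965,q[:,1],1);r=q[:,1]-np.polyval(f,q[:,0]-.5965);print('top',f,r.min(),r.max())
q=P[(P[...,2]>.07)&(P[...,2]<.11)&(P[...,1]>.14)&(P[...,1]<.2)&(P[...,0]>.45)&(P[...,0]<.73)];print('ends',np.percentile(q[:,0],[0,1,99,100]))
go(.5975,.170,.25,np.pi-.032)
E
```

```text
fin+y 82 [-0.0006  0.0715] x 0.5687 0.6267
bar+y 148 [-0.0296  0.1774] x 0.5116 0.6898
top [-0.02521772  0.17212174] -0.006604196567327164 0.0075834494507277805
ends [0.45324012 0.45412204 0.70017327 0.70274999]
cm [-18.78  10.34   1.33] spin 3.23
```

Request:
send_rows --targets '[{"translation":[-3,1.7,0],"spin":1,"jaw":0.5},{"translation":[-7,3.9,0],"spin":2,"jaw":0.5},{"translation":[-11,6.1,0.3],"spin":3.2,"jaw":0.5},{"translation":[-15,8.3,0.8],"spin":3.2,"jaw":0.5},{"translation":[-18.8,10.4,1.3],"spin":3.2,"jaw":0.5}]'

```text
time: 6.7
tool_pos: [0.6031, 0.1717, 0.2492]
tool_rot: [3.141, 0.002, 3.11]
contact_force: [0.9, -0.4, 0.5]
opening: 0.0456
grip_force: 0.0
```

Request:
send_rows --targets '[{"translation":[0,0,1],"spin":0,"jaw":0.5},{"translation":[0,0,2.5],"spin":0,"jaw":0.5},{"translation":[0,0,4],"spin":0,"jaw":0.5},{"translation":[0,0,5],"spin":0,"jaw":0.5},{"translation":[0,0,5],"spin":0,"jaw":0.5}]'

```text
time: 7.2
tool_pos: [0.6001, 0.1701, 0.1976]
tool_rot: [-3.141, -0.002, 3.109]
contact_force: [-0.2, -0.4, -0.5]
opening: 0.0459
grip_force: 0.0
```

```bash
python3 -c "
from h import *
go(.5975,.1705,.075,np.pi-.031)"
```

```text
cm [ 0.23  0.04 12.26] spin -0.06
```

Request:
send_rows --targets '[{"translation":[0.2,0.05,1],"spin":0,"jaw":0.5},{"translation":[0.2,0.05,2],"spin":0,"jaw":0.5},{"translation":[0.2,0.05,3],"spin":0,"jaw":0.5},{"translation":[0.2,0.05,3.5],"spin":0,"jaw":0.5},{"translation":[0.2,0.05,3.5],"spin":0,"jaw":0.5}]'

```text
time: 7.7
tool_pos: [0.5982, 0.1709, 0.1626]
tool_rot: [-3.141, -0.002, 3.11]
contact_force: [0.4, -0.5, 0.9]
opening: 0.0457
grip_force: 0.0
```

```bash
python3 -c "
from h import *
go(.5975,.1705,.075,np.pi-.031)"
```

```text
cm [ 0.05 -0.04  8.76] spin -0.05
```

Request:
send_rows --targets '[{"translation":[0,0,1.5],"spin":0,"jaw":0.5},{"translation":[0,0,3],"spin":0,"jaw":0.5},{"translation":[0,0,4.5],"spin":0,"jaw":0.5},{"translation":[0,0,5.7],"spin":0,"jaw":0.5},{"translation":[0,0,6.2],"spin":0,"jaw":0.5}]'

```text
time: 8.2
tool_pos: [0.5983, 0.171, 0.1006]
tool_rot: [-3.141, -0.001, 3.11]
contact_force: [0.2, 0.7, 0.3]
opening: 0.0458
grip_force: 0.0
```

Request:
send_rows --targets '[{"translation":[0,0,0.3],"spin":0,"jaw":0.5},{"translation":[0,0,0.5],"spin":0,"jaw":0.5},{"translation":[0,0,0.7],"spin":0,"jaw":0.5},{"translation":[0,0,0.9],"spin":0,"jaw":0.5},{"translation":[0,0,0.9],"spin":0,"jaw":0.5}]'

```text
time: 8.7
tool_pos: [0.5987, 0.171, 0.0927]
tool_rot: [3.142, -0.0, 3.11]
contact_force: [-0.0, 0.1, 0.4]
opening: 0.0456
grip_force: 0.0
```

Request:
send_rows --targets '[{"translation":[0,0,0.3],"spin":0,"jaw":0.5},{"translation":[0,0,0.7],"spin":0,"jaw":0.5},{"translation":[0,0,1.2],"spin":0,"jaw":0.5},{"translation":[0,0,1.6],"spin":0,"jaw":0.5},{"translation":[0,0,1.6],"spin":0,"jaw":0.5}]'

```text
time: 9.2
tool_pos: [0.5982, 0.1709, 0.0758]
tool_rot: [-3.141, -0.002, 3.11]
contact_force: [-1.1, 0.7, -0.1]
opening: 0.0457
grip_force: 0.0
```

```bash
python3 - <<'E'
from h import *
go(.5975,.1705,.075,np.pi-.031)
b,d=shot('scene','scene2')
cv2.imwrite('pics/c5.png',cv2.resize(b[150:320,250:420,::-1],None,fx=3.5,fy=3.5,interpolation=cv2.INTER_CUBIC))
E
```

```text
cm [ 0.07 -0.05  0.08] spin -0.05
```

View pics/c5.png

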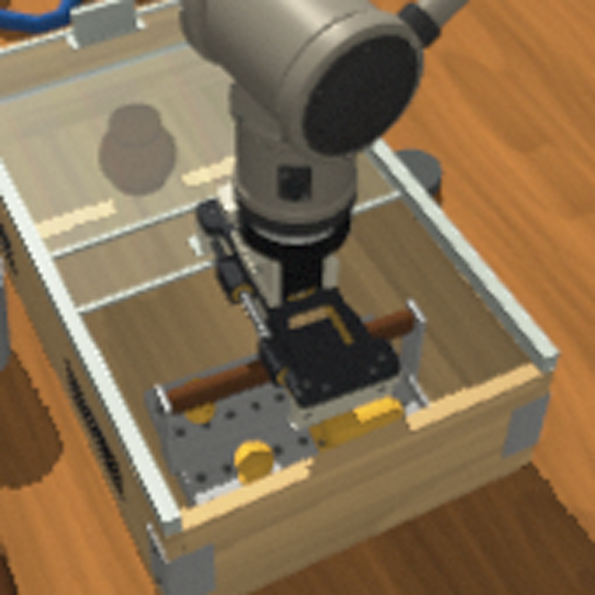

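The fingers straddle the bar (c5 about (320,345)) with no contact forces. I'll close gently first.

Request:
send_rows --targets '[{"translation":[0,0,0],"spin":0,"jaw":0.4},{"translation":[0,0,0],"spin":0,"jaw":0.3},{"translation":[0,0,0],"spin":0,"jaw":0.2},{"translation":[0,0,0],"spin":0,"jaw":0.16},{"translation":[0,0,0],"spin":0,"jaw":0.12}]' --force 5

```text
time: 9.75
tool_pos: [0.5987, 0.1708, 0.0769]
tool_rot: [-3.141, 0.0, 3.11]
contact_force: [-0.7, -0.9, -0.2]
opening: 0.014
grip_force: 5.0
```

Request:
send_rows --targets '[{"translation":[0,0,0],"spin":0,"jaw":0.05},{"translation":[0,0,0],"spin":0,"jaw":0},{"translation":[0,0,0],"spin":0,"jaw":0},{"translation":[0,0,0],"spin":0,"jaw":0},{"translation":[0,0,0],"spin":0,"jaw":0}]' --force 5

```text
time: 10.25
tool_pos: [0.5988, 0.1708, 0.0769]
tool_rot: [-3.141, 0.0, 3.11]
contact_force: [-0.4, -3.9, 2.5]
opening: 0.0143
grip_force: 5.0
```

Request:
send_rows --targets '[{"translation":[0,0,0],"spin":0,"jaw":0},{"translation":[0,0,0],"spin":0,"jaw":0},{"translation":[0,0,0],"spin":0,"jaw":0},{"translation":[0,0,0],"spin":0,"jaw":0},{"translation":[0,0,0],"spin":0,"jaw":0}]' --force 45

```text
time: 10.75
tool_pos: [0.5988, 0.1708, 0.0769]
tool_rot: [-3.141, 0.0, 3.11]
contact_force: [-0.6, -5.0, 3.3]
opening: 0.0137
grip_force: 45.0
```

Request:
send_rows --targets '[{"translation":[0,0,-0.1],"spin":0,"jaw":0},{"translation":[0,0,-0.2],"spin":0,"jaw":0},{"translation":[0,0,-0.4],"spin":0,"jaw":0},{"translation":[0,0,-0.6],"spin":0,"jaw":0},{"translation":[0,0,-0.7],"spin":0,"jaw":0}]' --force 45

```text
time: 11.25
tool_pos: [0.5986, 0.1713, 0.0837]
tool_rot: [3.141, -0.0, 3.11]
contact_force: [0.2, -0.1, -5.0]
opening: 0.0136
grip_force: 45.0
```

```bash
python3 - <<'E'
from h import *
s=monitor.observe(); print(s['tool_pos'],s['tool_rot'],s['contact_force'],s['torque'],s['opening'],s['grip_force'])
E
```

```text
[0.59861534 0.17126931 0.08365767] [ 3.14134226e+00 -2.64926235e-04  3.10991710e+00] [ 0.22893194 -0.08735669 -5.03454004] [ 0.07102056 -0.00511576  0.00028827] 0.013622408260190852 44.995765686035156
```

Request:
send_rows --targets '[{"translation":[0,0,-0.3],"spin":0,"jaw":0},{"translation":[0,0,-0.8],"spin":0,"jaw":0},{"translation":[0,0,-1.4],"spin":0,"jaw":0},{"translation":[0,0,-2.1],"spin":0,"jaw":0},{"translation":[0,0,-2.8],"spin":0,"jaw":0}]'

```text
time: 11.75
tool_pos: [0.5988, 0.1711, 0.1126]
tool_rot: [3.141, 0.001, 3.11]
contact_force: [-0.5, 0.3, -6.2]
opening: 0.0137
grip_force: 45.0
```

Request:
send_rows --targets '[{"translation":[0,0,-0.7],"spin":0,"jaw":0},{"translation":[0,0,-1.4],"spin":0,"jaw":0},{"translation":[0,0,-2.1],"spin":0,"jaw":0},{"translation":[0,0,-2.8],"spin":0,"jaw":0},{"translation":[0,0,-3.5],"spin":0,"jaw":0}]'

```text
time: 12.25
tool_pos: [0.5987, 0.171, 0.1473]
tool_rot: [3.142, 0.0, 3.11]
contact_force: [-0.2, -0.1, -5.2]
opening: 0.0136
grip_force: 45.0
```

Request:
send_rows --targets '[{"translation":[0,0,-0.8],"spin":0,"jaw":0},{"translation":[0,0,-1.6],"spin":0,"jaw":0},{"translation":[0,0,-2.4],"spin":0,"jaw":0},{"translation":[0,0,-3.2],"spin":0,"jaw":0},{"translation":[0,0,-4],"spin":0,"jaw":0}]'

```text
time: 12.75
tool_pos: [0.5987, 0.171, 0.1875]
tool_rot: [3.142, 0.0, 3.11]
contact_force: [-0.3, 1.0, -4.2]
opening: 0.0135
grip_force: 45.0
```

Request:
send_rows --targets '[{"translation":[0,0,-0.8],"spin":0,"jaw":0},{"translation":[0,0,-1.6],"spin":0,"jaw":0},{"translation":[0,0,-2.4],"spin":0,"jaw":0},{"translation":[0,0,-3.2],"spin":0,"jaw":0},{"translation":[0,0,-4],"spin":0,"jaw":0}]'

```text
time: 13.25
tool_pos: [0.5987, 0.171, 0.2274]
tool_rot: [3.142, -0.0, 3.11]
contact_force: [0.1, -0.2, -4.8]
opening: 0.0133
grip_force: 45.0
```

Request:
send_rows --targets '[{"translation":[0,0,-0.8],"spin":0,"jaw":0},{"translation":[0,0,-1.6],"spin":0,"jaw":0},{"translation":[0,0,-2.4],"spin":0,"jaw":0},{"translation":[0,0,-2.9],"spin":0,"jaw":0},{"translation":[0,0,-3.2],"spin":0,"jaw":0}]'

```text
time: 13.75
tool_pos: [0.5988, 0.1711, 0.2594]
tool_rot: [3.141, 0.001, 3.11]
contact_force: [0.7, -0.8, -6.1]
opening: 0.0131
grip_force: 45.0
```

Request:
send_rows --targets '[{"translation":[0,0,-0.5],"spin":0,"jaw":0},{"translation":[0,0,-1.1],"spin":0,"jaw":0},{"translation":[0,0,-1.7],"spin":0,"jaw":0},{"translation":[0,0,-2.2],"spin":0,"jaw":0},{"translation":[0,0,-2.4],"spin":0,"jaw":0}]'

```text
time: 14.25
tool_pos: [0.5989, 0.1711, 0.2836]
tool_rot: [3.141, 0.001, 3.11]
contact_force: [0.0, 0.2, -5.6]
opening: 0.0135
grip_force: 45.0
```

Request:
send_rows --targets '[{"translation":[0,0,0],"spin":0,"jaw":0},{"translation":[0,0,0],"spin":0,"jaw":0},{"translation":[0,0,0],"spin":0,"jaw":0},{"translation":[0,0,0],"spin":0,"jaw":0},{"translation":[0,0,0],"spin":0,"jaw":0}]'

```text
time: 14.75
tool_pos: [0.5986, 0.171, 0.2826]
tool_rot: [3.142, -0.0, 3.11]
contact_force: [0.4, 0.9, -5.3]
opening: 0.0136
grip_force: 45.0
```

```bash
python3 - <<'E'
from h import *
b,d=shot('scene','scene3'); shot('top','top3')
cv2.imwrite('pics/c6.png',cv2.resize(b[110:320,225:435,::-1],None,fx=2.8,fy=2.8,interpolation=cv2.INTER_CUBIC))
P=cloud('scene',d)
# tray floor & rim around expected height
m=(P[...,0]>.49)&(P[...,0]<.70)&(P[...,1]>.10)&(P[...,1]<.24)
for lo,hi in((.214,.232),(.30,.32),(.285,.30)):
    q=P[m&(P[...,2]>lo)&(P[...,2]<hi)]
    A=np.c_[q[:,:2]-[.598,.171],np.ones(len(q))]; print(lo,len(q),np.linalg.lstsq(A,q[:,2],rcond=None)[0].round(4),q.min(0).round(3),q.max(0).round(3))
s=monitor.observe(); print(s['tool_pos'],s['tool_rot'],s['torque'],s['opening'],abs(s['qvel']).max())
E
```

```text
0.214 2206 [-0.0052  0.0243  0.2229] [0.497 0.111 0.216] [0.7   0.237 0.232]
0.3 313 [-0.0006  0.0156  0.3044] [0.492 0.157 0.3  ] [0.7   0.195 0.316]
0.285 192 [0.0057 0.0333 0.2934] [0.492 0.154 0.286] [0.7   0.192 0.3  ]
[0.59870007 0.17105792 0.2826647 ] [ 3.14152711e+00 -3.38040293e-05  3.10988772e+00] [ 0.00441385 -0.0207727   0.00469356] 0.013570550022355406 0.0020048770698851692
```

View pics/c6.png

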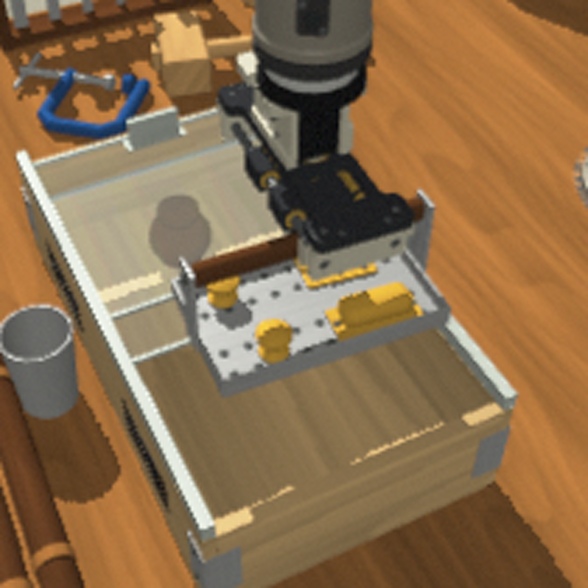

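All four fittings are on the tray at c6 (225,290), (272,338), (340,275) and (375,310). The rack is level, the left cover is still open and the right one has not moved. I'll trim the height by about 1 mm and let it settle, so the underside is 80–100 mm above both the boards (120) and the tracks (138).

Request:
send_rows --targets '[{"translation":[0,0,-0.05],"spin":0,"jaw":0},{"translation":[0,0,-0.1],"spin":0,"jaw":0},{"translation":[0,0,-0.1],"spin":0,"jaw":0},{"translation":[0,0,-0.1],"spin":0,"jaw":0},{"translation":[0,0,-0.1],"spin":0,"jaw":0}]'

```text
time: 15.35
tool_pos: [0.5987, 0.171, 0.2837]
tool_rot: [3.142, 0.0, 3.11]
contact_force: [0.0, -0.8, -6.1]
opening: 0.0136
grip_force: 45.0
```

Request:
send_rows --targets '[{"translation":[0,0,0],"spin":0,"jaw":0},{"translation":[0,0,0],"spin":0,"jaw":0},{"translation":[0,0,0],"spin":0,"jaw":0},{"translation":[0,0,0],"spin":0,"jaw":0},{"translation":[0,0,0],"spin":0,"jaw":0}]'

```text
time: 15.85
tool_pos: [0.5987, 0.171, 0.2837]
tool_rot: [3.142, 0.0, 3.11]
contact_force: [0.0, 0.6, -4.5]
opening: 0.0141
grip_force: 45.0
```

```bash
python3 - <<'E'
from h import *
P0=cloud('scene',np.load('pics/scene1.npy'))
Z=[];F=[]
for i in range(6):
    _,d=read_camera('scene'); P=cloud('scene',d); s=monitor.observe(); Z.append(s['tool_pos'][2])
    q=P[(P[...,0]>.56)&(P[...,0]<.64)&(P[...,1]>.18)&(P[...,1]<.22)&(P[...,2]>.2)&(P[...,2]<.24),2]; F.append(np.percentile(q,[10,30,50]))
print(np.round(Z,4),np.mean(F,0)); q=P0[(P0[...,0]>.56)&(P0[...,0]<.64)&(P0[...,1]>.18)&(P0[...,1]<.22)&(P0[...,2]<.04)&(P0[...,2]>.0),2];print(np.percentile(q,[10,30,50]))
print(s['qvel'].round(4),s['time'])
E
```

```text
[0.2837 0.2837 0.2837 0.2837 0.2838 0.2837] [0.22188375 0.22290103 0.22381294]
[0.01456154 0.01579149 0.01829125]
[-0.0004  0.0003 -0.0012 -0.0001 -0.0004  0.0019] 16.15
```

```bash
python3 -c "
from h import *
print(job.hand_in())"
```

```text
the job is handed in; nothing more can be done
None
```

The job is handed in, with no verdict returned: the left cover is fully open, the other cover is as it was, and the rack is held level and still over its bay with all four fittings on it, its underside about 219 mm above the bench (99 mm above the cabinet's boards, 81 mm above its tracks).

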